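# Gather the discs at the notched end of a lidded tray, then uncover it

### The arm

A 6-joint arm with a two-finger parallel gripper is mounted at the origin on a cart in front of the work surface, level with it; the furniture and walls round the work are solid. World frame = base frame: x ahead of the robot, y to its left, z up, the work surface at z = 0. Lengths are in mm, angles in rad, forces in N, time in s.
With the tool pointing down it reaches from about 350 to 925 mm from the base axis. Payload 6.4 kg.
Tool frame: the origin (TCP) lies at the very end of the fingers, on their centre line; the grasp point (between the pads) lies 19 mm behind it; z points along the fingers, y is the direction in which the jaws open and shut (so a half turn about z gives the same grasp; the last joint's range is limited). The gripper opens to 85 mm and grips with 20 to 120 N. Pads are 22 mm wide; open, the fingers measure 114 mm over their backs; the gripper's body (76 mm by 85 mm) begins 54 mm behind the grasp point. The pads swing forward as they close: fully open they stand 13 mm farther back than shut.
Start: joints at [1.143, 0.245, 1.558, -0, 1.339, -0.174], TCP at [163.201, 629.189, 231.29] pointing down, gripper open.
Joint ranges: [-3.13, 3.13], [-1.02, 2.26], [0.13, 2.54], [-0.95, 4.09], [0.21, 2.88], [-2.74, 2.74]. Speed limits (rad/s): [2.57, 2.57, 3.14, 3.14, 3.14, 3.14].

### API

Orientations are given as a unit quaternion [x, y, z, w].
In Python, from plant import arm, optics, order gives the robot as it stands. The module is installed in compiled form; this text tells all that it offers.
- The arm moves only by the tool send_rows, never from a script. Its argument "increments" is a list of rows, each a list of 2 entries, a list of its own where there are three numbers: the shift along the tool's x, y, z in mm, then the turn, a rotation vector about the tool's x, y, z in degrees. A call has exactly 10 rows; each row is the pose to reach, as a shift and turn from the pose measured when the call began, along the tool's axes at that moment; what a row does not reach only later rows make up. A row lasts 1/10 s, in which the tool goes at most 50 mm and 8.59 degrees, less where a joint would pass 70% of its speed; a pose out of reach is approached as far as the arm can. A call with a gripper value outside its range is refused whole. "hand" is the opening, from 0 (shut) to 1 (fully open), set as the call begins (left out, the last holds). The fingers move at their own pace and stop on an object; the grip force is fixed at half the most. Time passes only in rows, so rows that repeat a pose let the fingers close, or fill a call up. It gives the time, the measured TCP pose, the force and the opening at its end, in the units of the state.
- arm.get_state(): the state, without advancing time (a new reading comes with each control period).
- optics.capture(name): name is "side" or "top"; returns the picture (384x512x3 uint8, red, green, blue); there is no depth.
- optics.camera_model(name): a dict with "fx", "fy", "cx", "cy" (pixels), "k1" (the pictures are not rectified: a ray, as slopes to the right and down, at radius r is drawn at 1 + k1 r^2 times it, then the intrinsics apply), "xyz" and "attitude" of the camera in the world. Camera axes: x right, y down, z forward; pixel columns grow to the right and rows downward; lengths in mm; the calibration is good to about 2 mm. A picture is of the moment at which its call begins. camera_model takes no time and is no camera call.
- order.job_done(): hands the job in, once; it reports no verdict.
Trained networks look in the newest picture that a camera, given by its name, has taken for a name from the list of things; names that differ only in an ending like _2 or _b are one class to them, and where a whole thing is asked for, a point or a joint stands for the part that bears it (a point fixed in the world has none). Each returns a list of dicts, best first, with "score" (0 to 1); they miss things now and then, are a little off and sometimes report something else, mostly with a low value. They report only what shows in the picture. A call takes as long as a camera call. They do not tell look-alikes from the thing itself.
- optics.boxes_of(query, camera): "position" ([row, column] in pixels, amid what is visible of it).
- optics.trace(query, camera): "pixels" (384x512 bool, what is visible of it) and "position" ([row, column] in pixels, amid what is visible of it).
- optics.landmark_of(query, camera): "position" ([row, column] in pixels: a listed point, or the origin of a listed thing).
The state is a dict: "time_s": time; "joint_positions": joint angles; "dq": joint speeds; "joint_torque": joint torques, N m; "position": TCP position; "ee_rot": TCP orientation; "force": force on the tool from outside, world axes, zero at the start; "wrist_torque": the same for the moment, N m; "opening": finger opening in mm.
Only numpy, scipy, OpenCV 4.12 (cv2) and the standard library are available. Lean on these libraries where they do the work, as an engineer would, in place of code of your own. Each camera call takes 0.05 s, during which the arm holds its last target. There are 200 camera calls.

### The job

Pick up the long metal tray together with its loose clear lid and, keeping the lid in place, tip the tray so that both bronze discs inside slide up against the notched end. Set the tray gently back down flat on the table with the lid still on and the discs gathered there, then lift the lid off by its black bar and lay it flat, bar upward, lengthwise on the middle of the grey felt mat. Do not disturb the jar, the tape roll or the marker, and let go of everything.

Things in the scene. Friction and masses are not known exactly. Their poses are not given: they have to be found in the camera images.
- tray: Open-topped plain metal tray, 200 long (its x) x 62 wide (its y) x 34 mm high; floor and long walls 4 mm, end walls 5 mm thick; inside 190 x 54 mm. Origin: centre of the underside. Its +x end wall has a notch, the other is whole. It stands flat on the table, notched end facing the robot or up to 70 degrees to either side of that. About 0.2 kg.
- tray_notch (a point): Middle of the notch's sill, on the tray's +x end, 100 mm from the tray's middle. The notch is 30 mm wide and open from the rim down to 16 mm above the tray's underside (too high for the flat discs to get out), so that a finger can get at the discs.
- lid: Clear flat plate, 200 (its x) x 62 (its y) x 8 mm, lying on the tray's rim (underside 34 mm above the table), all sides flush with the tray's. Nothing locates it: it can slide off if only the tray is held while tilted; fingers closing across the 62 mm width with the seam between the pads hold both. Origin: centre of the underside, z up. About 0.08 kg.
- lid_bar (a point): Middle of the top of the lid's black grip bar, which stands on the middle of the lid: 70 mm long (along the lid's x), 14 mm wide, 24 mm high; this point is 32 mm above the lid's underside.
- disc_1: Bronze-coloured disc, 48 mm diameter, 10 mm thick, about 0.06 kg, lying flat in the tray. Origin: centre of its underside. It is smooth: it slides once the tray is tilted by more than about 12 to 18 degrees and stays put on the level. Against the notched end its centre is 71 mm from the tray's middle.
- disc_2: A second such disc, 47 mm diameter, 10 mm thick; same origin and behaviour. When both are gathered they lie one behind the other, the second about 24 mm from the tray's middle, on the notched side.
- felt_mat: Thin grey felt mat fixed to the table on the robot's left, 240 (its x) x 120 (its y) x 3 mm thick, long side pointing roughly away from the robot. Origin: centre of the underside.
- wax_jar: Bystander: white jar, 52 mm diameter, 58 mm high, standing behind the tray, on its left. Origin: centre of the underside.
- masking_tape: Bystander: roll of tape lying flat, 105 mm diameter, 25 mm high, behind the tray. Origin: centre of the underside.
- marker: Bystander: black marker pen lying on the table, 124 mm long (its y), 18 mm thick, behind the tray to the right. Origin: centre of the underside.
There are look-alikes about, which are no part of the job. Leave any pink look-alike of the lid alone.

How it is judged (in metres and radians):
On the way, in this order (a step that is already met when the one before it is completed fails the run):
1. tray lifted and tipped notched end down by over 12 degrees, lid still on its rim (angle between tray's own z axis and vertical above 0.2 rad and height (world z) of tray above 0.03 m and angle between tray's own x axis and vertical above 1.7 rad and distance between lid and tray below 0.046 m and z of lid in the frame of tray above 0.03 m), for 0.1 s.
2. tray back flat on the table, lid on it, both discs gathered at the notched end (angle between tray's own z axis and vertical below 0.04 rad and height (world z) of tray below 0.004 m and linear speed of tray below 0.02 m/s and distance between lid and tray below 0.046 m and z of lid in the frame of tray above 0.03 m and x of each of disc_1, disc_2 in the frame of tray above 0.012 m), for 0.2 s.
At the end, for the whole second after the job is handed in: Tray flat on the table, lid off, both discs flat in it against the notched end, one behind the other (at most 11 mm slack); lid flat, bar up, on the felt mat, lengthwise along it (within 20 degrees), middle within 50 mm along and 40 mm across of the mat's; all at rest (angle between tray's own z axis and vertical below 0.04 rad and height (world z) of tray between -0.004 and 0.004 m and x of disc_1 in the frame of tray between 0.012 and 0.08 m and x of disc_2 in the frame of tray between 0.012 and 0.08 m and z of each of disc_1, disc_2 in the frame of tray below 0.01 m and angle between lid's own z axis and vertical below 0.06 rad and x of lid in the frame of felt_mat between -0.05 and 0.05 m and y of lid in the frame of felt_mat between -0.04 and 0.04 m and angle between the x axis of lid and the x axis of felt_mat, either way round below 0.35 rad and height (world z) of lid below 0.008 m and linear speed of each of lid, tray, disc_1, disc_2 below 0.02 m/s); the robot touches nothing.
It fails at once if the lid slides by more than about 15 mm on the tray while the tray is tilted, or comes off it then (angle between tray's own z axis and vertical above 0.15 rad and distance between lid and tray above 0.038 m).
It fails at once if a disc leaves the tray (distance between any of disc_1, disc_2 and tray above 0.11 m).
It fails at once if the tray is dropped or slammed on the table (height (world z) of tray below 0.03 m and linear speed of tray above 0.5 m/s).
It fails at once if the jar, the tape roll or the marker is pushed more than 30 mm (distance of any of wax_jar, masking_tape, marker from where it was at the start of the episode above 0.03 m).
It also fails if it takes over 61 s, if anything falls off the work surface, if the arm or the gripper's body presses on something with over 40 N, if the wrist force passes 120 N, or if a joint passes its speed limit or range.

## Working session

There is one attempt and no reset: what is moved stays moved. The work goes in short steps, Python scripts to look and compute and a tool call to move; the robot and the scene stay as the last step left them, time stands still between calls to the robot, and variables do not carry over. Pictures are saved under pics/ and viewed, about 8 in all and at most 12, crops included, and the job is handed in when it is done.

Besides the shell and the picture viewer there is one more tool, called after "Call:" as name(argument=value, ...), one argument or row to a line, values as JSON. send_rows: Moves the arm, as the interface text tells. Its arguments: {"type":"object","properties":{"increments":{"type":"array","items":{"type":"array"}},"hand":{"type":"number"}},"required":["increments"]}

```bash
mkdir -p pics
cat > h.py <<'E'
import numpy as np,cv2
from scipy.spatial.transform import Rotation as R
from plant import arm,optics,order
def ray(cam,px):
    m=optics.camera_model(cam); r,c=px
    d=np.array([(c-m['cx'])/m['fx'],(r-m['cy'])/m['fy']]);u=d.copy()
    for _ in range(20): u=d/(1+m['k1']*(u@u))
    A=R.from_quat(m['attitude']) if np.size(m['attitude'])==4 else R.from_matrix(m['attitude'])
    return np.array(m['xyz'],float),A.apply([u[0],u[1],1])
def onz(cam,px,z):
    o,d=ray(cam,px); return o+d*(z-o[2])/d[2]
def tri(p1,p2):
    (o1,d1),(o2,d2)=ray('top',p1),ray('side',p2)
    M=np.stack([d1,-d2],1); s=np.linalg.lstsq(M,o2-o1,rcond=None)[0]
    a,b=o1+s[0]*d1,o2+s[1]*d2; return (a+b)/2,np.linalg.norm(a-b)
def proj(cam,p):
    m=optics.camera_model(cam);A=R.from_quat(m['attitude']) if np.size(m['attitude'])==4 else R.from_matrix(m['attitude'])
    q=A.inv().apply(np.array(p,float)-m['xyz']);u=q[:2]/q[2];u=u*(1+m['k1']*(u@u))
    return [m['fy']*u[1]+m['cy'],m['fx']*u[0]+m['cx']]
def save(cam,name):
    im=optics.capture(cam);cv2.imwrite('pics/'+name+'.png',im[...,::-1]);return im
E
python3 - <<'E'
from h import *
a=save('top','t0');b=save('side','s0')
cv2.imwrite('pics/both0.png',np.vstack([a,b])[...,::-1][:, :] if 0 else cv2.resize(np.hstack([a,b])[...,::-1],(800,300)))
for c in('top','side'): print(c,optics.camera_model(c))
for q,z in [('tray',0),('tray_notch',16),('lid',34),('lid_bar',66),('disc_1',4),('felt_mat',0),('wax_jar',0),('masking_tape',0),('marker',0)]:
    for c in('top','side'):
        for d in optics.landmark_of(q,c)[:3]: print(q,c,round(d['score'],2),np.round(d['position']),np.round(onz(c,d['position'],z)[:2]))
s=arm.get_state();print(s['position'],s['ee_rot'],s['opening'],s['time_s'])
E
```

```text
top {'fx': 466.20634380699573, 'fy': 466.20634380699573, 'cx': 250.16571118430318, 'cy': 192.65267993642055, 'k1': -0.038809250648533154, 'xyz': array([ 422.88668   ,  -54.45588874, 1352.90526213]), 'attitude': array([ 0.70862718, -0.70211008,  0.04988761, -0.04899167])}
side {'fx': 475.71421231960556, 'fy': 475.71421231960556, 'cx': 254.0219088045771, 'cy': 201.1483996612027, 'k1': -0.04702542926493825, 'xyz': array([   63.9982117 , -1030.05252545,   954.29477819]), 'attitude': array([ 0.87241758, -0.22346258,  0.10469815, -0.42188902])}
tray side 0.92 [211. 243.] [580.   0.]
tray_notch top 0.6 [180. 176.] [648. 162.]
tray_notch side 0.88 [219. 212.] [470.  -6.]
lid top 0.77 [205. 229.] [571.   5.]
lid top 0.73 [164. 374.] [ 697. -414.]
lid side 0.69 [202. 240.] [575.   9.]
lid side 0.59 [282. 357.] [ 686. -431.]
lid_bar top 0.64 [162. 374.] [ 695. -403.]
lid_bar side 0.86 [193. 243.] [583.   5.]
lid_bar side 0.68 [275. 353.] [ 670. -428.]
disc_1 side 0.25 [233. 322.] [ 734. -207.]
felt_mat top 0.58 [236. 128.] [484. 299.]
felt_mat side 0.9 [169. 178.] [487. 319.]
wax_jar top 0.77 [180. 174.] [650. 168.]
wax_jar top 0.43 [206. 231.] [572.   1.]
wax_jar side 0.66 [176. 238.] [652. 180.]
masking_tape top 0.73 [143. 234.] [763.  -4.]
masking_tape side 0.64 [190. 292.] [770.  17.]
masking_tape side 0.64 [201. 241.] [598.  50.]
marker top 0.72 [142. 229.] [764.   9.]
marker top 0.7 [153. 298.] [ 734. -197.]
marker side 0.5 [231. 322.] [ 744. -197.]
[163.20549532 629.18546299 231.28378827] [ 1.26561093e-01  9.91958814e-01  6.04075083e-07 -5.50543956e-06] 85.46127797527316 1.0
```

View pics/t0.png

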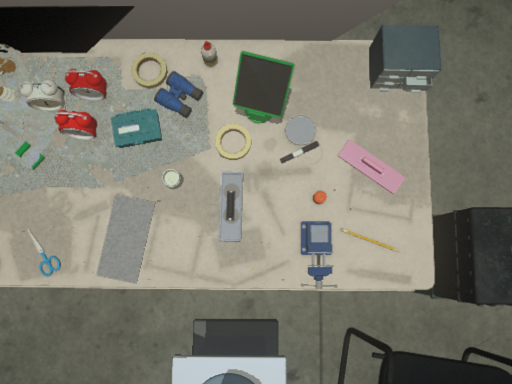

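View pics/s0.png

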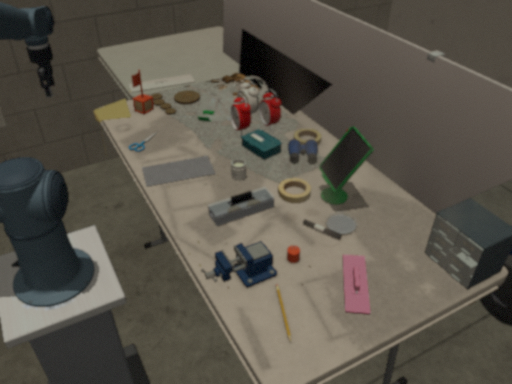

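The top view shows the tray with its clear lid at about row 207, col 231 and the bar along its length. The grey mat is at (237,127), the jar at (179,173), the tape at (142,233) and the marker at (152,299). The pink look-alike is at (165,371). In the side view the tray's notched end faces the robot at about (219,212).

Run:
```python
from h import *
optics.capture('top');optics.capture('side')
def rect(c,q,z,i=0):
    for k in optics.trace(q,c)[:3]:
        pts=np.argwhere(k['pixels'])
        if len(pts)<50: continue
        w=np.array([onz(c,p,z)[:2] for p in pts],np.float32)
        (cx,cy),(a,b),an=cv2.minAreaRect(w)
        bx=cv2.boxPoints(((cx,cy),(a,b),an)); e=max([bx[1]-bx[0],bx[2]-bx[1]],key=np.linalg.norm)
        print(q,c,round(k['score'],2),len(pts),np.round([cx,cy,a,b]),'yaw',round(np.degrees(np.arctan2(e[1],e[0]))%180,1),'mean',np.round(w.mean(0)))
rect('top','lid',42);rect('top','felt_mat',3);rect('top','tray',42);rect('top','lid_bar',66);rect('side','felt_mat',3)
print(tri(optics.landmark_of('lid','top')[0]['position'],optics.landmark_of('lid','side')[0]['position']))
im=cv2.imread('pics/t0.png')[160:255,85:260];cv2.imwrite('pics/c.png',cv2.resize(im,None,fx=4,fy=4,interpolation=2))
for p in [(0,0)]: print(proj('top',(571,5,34)))
```

```text
lid top 0.65 1425 [ 689. -400.  197.   63.] yaw 55.6 mean [ 688. -402.]
lid top 0.58 1556 [573.  -1.  66. 200.] yaw 179.8 mean [573.  -0.]Traceback (most recent call last):
  File "<stdin>", line 11, in <module>
  File "<stdin>", line 7, in rect
  File "h.py", line 11, in onz
    o,d=ray(cam,px); return o+d*(z-o[2])/d[2]
        ~~~^^^^^^^^
  File "h.py", line 5, in ray
    m=optics.camera_model(cam); r,c=px
ValueError: time passes only in moves, steps and waits
```

View pics/c.png

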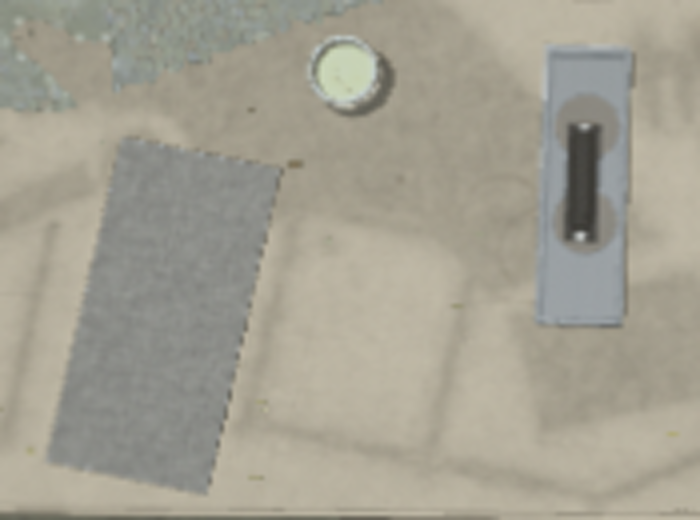

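```bash
cat >> h.py <<'E'
def pose_down(yaw_deg,tilt=0):
    # tool x along -world x turned by yaw; tilt (deg) lowers the robot-side end
    base=R.from_matrix(np.array([[-1,0,0],[0,1,0],[0,0,-1]]).T)
    return R.from_euler('z',yaw_deg,degrees=True)*R.from_euler('y',-tilt,degrees=True)*base
def rel(p,rot):
    s=arm.get_state();r0=R.from_quat(s['ee_rot'])
    print('shift',np.round(r0.inv().apply(np.array(p)-s['position']),1),'turn',np.round((r0.inv()*rot).as_rotvec(degrees=True),2),'t',round(s['time_s'],2))
E
python3 - <<'E'
from h import *
P=[np.array(onz('top',(160+y/4,85+x/4),42))[:2] for x,y in [(547,48),(632,52),(623,325),(540,325)]]
print(np.round(P),np.mean(P,0));d=P[0]+P[1]-P[2]-P[3];print(np.degrees(np.arctan2(d[1],d[0])))
rel((573,-0.5,160),pose_down(-1))
E
```

```text
[[666.  26.]
 [664. -34.]
 [470. -30.]
 [469.  28.]] [567.43934363  -2.51562245]
-0.817475897314527
shift [-554.8 -506.6   71.3] turn [ -0.    -0.   -13.54] t 1.45
```

Call:
send_rows(
  increments=[
    [[-50, -46, 6], [0, 0, -5]],
    [[-100, -92, 13], [0, 0, -10]],
    [[-150, -138, 20], [0, 0, -13.5]],
    [[-200, -184, 26], [0, 0, -13.5]],
    [[-250, -230, 33], [0, 0, -13.5]],
    [[-300, -276, 40], [0, 0, -13.5]],
    [[-350, -322, 46], [0, 0, -13.5]],
    [[-400, -368, 52], [0, 0, -13.5]],
    [[-450, -414, 60], [0, 0, -13.5]],
    [[-500, -460, 66], [0, 0, -13.5]],
  ],
  hand=1,
)

```text
time_s: 2.45
position: [434.0, 209.3, 183.2]
ee_rot: [0.009, 1.0, 0.0, 0.001]
force: [0.4, 0.9, 0.5]
opening: 85.2
```

Run:
```python
from h import *
s=arm.get_state();print(np.round(s['position']),s['opening'])
rel((571,-1,140),pose_down(-1))
```

```text
[434. 209. 183.] 85.22615693564059
shift [-140.8 -207.8   43.3] turn [ 0.02  0.06 -0.04] t 2.45
```

Call:
send_rows(
  increments=[
    [[-28, -42, 8], [0, 0, 0]],
    [[-56, -83, 17], [0, 0, 0]],
    [[-85, -125, 26], [0, 0, 0]],
    [[-113, -166, 35], [0, 0, 0]],
    [[-135, -200, 41], [0, 0, 0]],
    [[-141, -208, 43], [0, 0, 0]],
    [[-141, -208, 43], [0, 0, 0]],
    [[-141, -208, 43], [0, 0, 0]],
    [[-141, -208, 43], [0, 0, 0]],
    [[-141, -208, 43], [0, 0, 0]],
  ],
)

```text
time_s: 3.45
position: [570.8, 0.1, 140.6]
ee_rot: [0.008, 1.0, 0.0, 0.001]
force: [-0.4, 0.4, 0.0]
opening: 85.6
```

Run:
```python
from h import *
a=save('top','t1')[120:264,130:330];b=save('side','s1')[130:274,140:340]
cv2.imwrite('pics/c1.png',cv2.resize(np.hstack([a,b])[...,::-1],(800,288),interpolation=2))
rel((571,-1,140),pose_down(-1))
```

```text
shift [-0.  -0.7  0.6] turn [0.02 0.09 0.04] t 3.55
```

View pics/c1.png

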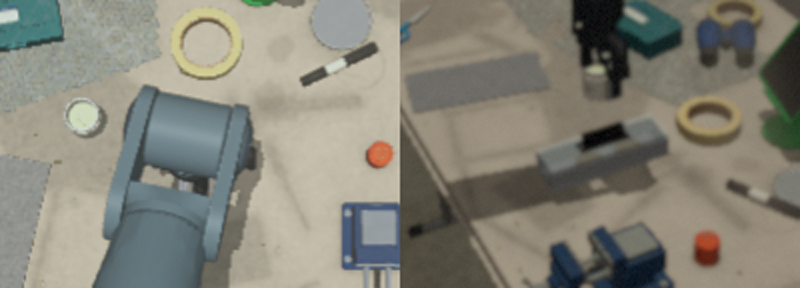

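Call:
send_rows(
  increments=[
    [[0, -1, 15], [0, 0, 0]],
    [[0, -1, 35], [0, 0, 0]],
    [[0, -1, 55], [0, 0, 0]],
    [[0, -1, 75], [0, 0, 0]],
    [[0, -1, 90], [0, 0, 0]],
    [[0, -1, 103], [0, 0, 0]],
    [[0, -1, 113], [0, 0, 0]],
    [[0, -1, 122], [0, 0, 0]],
    [[0, -1, 129], [0, 0, 0]],
    [[0, -1, 132], [0, 0, 0]],
  ],
)

```text
time_s: 4.55
position: [571.0, -1.2, 8.1]
ee_rot: [0.008, 1.0, 0.0, 0.001]
force: [-1.3, -0.2, -0.6]
opening: 85.6
```

Run:
```python
from h import *
print(proj('side',(571,0,140)))
b=save('side','s2')[130:274,140:340]
cv2.imwrite('pics/c2.png',cv2.resize(b[...,::-1],(800,576),interpolation=2))
rel((571,-1,8),pose_down(-1));print(arm.get_state()['force'])
```

```text
[np.float64(175.4622949488777), np.float64(239.60352595496022)]
shift [-0.1  0.2 -0. ] turn [0.02 0.05 0.04] t 4.6
[0.29714358 0.70211232 0.16602707]
```

View pics/c2.png

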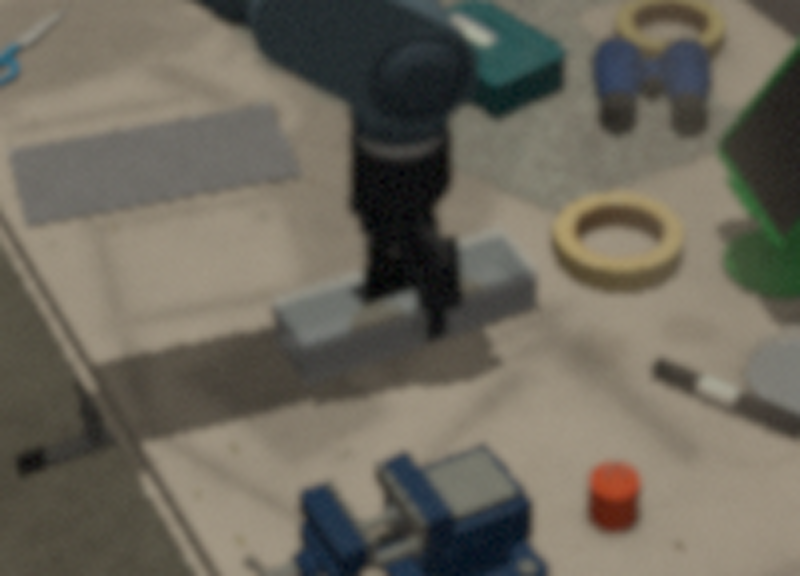

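The fingers straddle the tray about its middle (finger tip at crop (435,330)), with clearance all round, so I can close.

Call:
send_rows(
  increments=[
    [[0, 0, 0], [0, 0, 0]],
    [[0, 0, 0], [0, 0, 0]],
    [[0, 0, 0], [0, 0, 0]],
    [[0, 0, 0], [0, 0, 0]],
    [[0, 0, 0], [0, 0, 0]],
    [[0, 0, 0], [0, 0, 0]],
    [[0, 0, 0], [0, 0, 0]],
    [[0, 0, 0], [0, 0, 0]],
    [[0, 0, 0], [0, 0, 0]],
    [[0, 0, 0], [0, 0, 0]],
  ],
  hand=0,
)

```text
time_s: 5.6
position: [571.7, -1.2, 8.8]
ee_rot: [0.008, 1.0, 0.0, 0.001]
force: [-0.4, 1.4, 5.4]
opening: 61.1
```

Call:
send_rows(
  increments=[
    [[0, 0, -2], [0, 0, 0]],
    [[0, 0, -6], [0, 0, 0]],
    [[0, 0, -12], [0, 0, 0]],
    [[0, 0, -19], [0, 0, 0]],
    [[0, 0, -27], [0, 0, 0]],
    [[0, 0, -36], [0, 0, 0]],
    [[0, 0, -44], [0, 0, 0]],
    [[0, 0, -51], [0, 0, 0]],
    [[0, 0, -57], [0, 0, 0]],
    [[0, 0, -60], [0, 0, 0]],
  ],
)

```text
time_s: 6.6
position: [571.8, -1.3, 69.6]
ee_rot: [0.008, 1.0, 0.0, 0.002]
force: [0.1, 0.3, -3.7]
opening: 60.8
```

Run:
```python
from h import *
b=save('side','s3')[110:254,140:340]
cv2.imwrite('pics/c3.png',cv2.resize(b[...,::-1],(800,576),interpolation=2))
rel((571,-1,140),pose_down(-1,28));print(arm.get_state()['force'],arm.get_state()['opening'])
for t in (3,28,30): 
  print(pose_down(-1,t).apply([[1,0,0],[0,0,1]]).round(2))
```

```text
shift [  0.7   0.3 -70.2] turn [ 2.00e-02 -2.78e+01  3.00e-02] t 6.65
[ 1.43765931  0.46770239 -3.01789454] 60.949607638482334
[[-1.    0.02 -0.05]
 [ 0.05 -0.   -1.  ]]
[[-0.88  0.02 -0.47]
 [ 0.47 -0.01 -0.88]]
[[-0.87  0.02 -0.5 ]
 [ 0.5  -0.01 -0.87]]
```

View pics/c3.png

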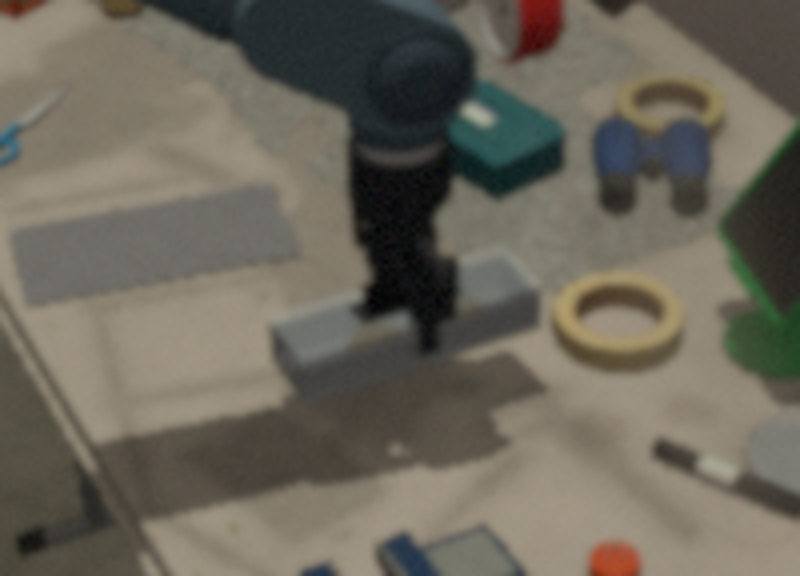

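Call:
send_rows(
  increments=[
    [[0, 0, -5], [0, 0, 0]],
    [[0, 0, -12], [0, -0.5, 0]],
    [[0, 0, -20], [0, -1.5, 0]],
    [[0, 0, -30], [0, -3, 0]],
    [[0, 0, -40], [0, -4.5, 0]],
    [[0, 0, -50], [0, -6, 0]],
    [[0, 0, -57], [0, -8, 0]],
    [[0, 0, -63], [0, -10, 0]],
    [[0, 0, -68], [0, -12, 0]],
    [[0, 0, -70], [0, -14, 0]],
  ],
)

```text
time_s: 7.65
position: [571.7, -1.4, 140.4]
ee_rot: [0.008, 0.992, -0.001, 0.125]
force: [-1.4, -0.2, -3.3]
opening: 61.4
```

Run:
```python
from h import *
rel((571,-1,140),pose_down(-1,28));s=arm.get_state();print(s['force'],s['opening'],s['position'])
```

```text
shift [0.7 0.4 0.2] turn [  0.02 -13.61   0.03] t 7.65
[-1.37710749 -0.22188486 -3.27085848] 61.37931243205183 [571.66643917  -1.36289997 140.37178247]
```

Call:
send_rows(
  increments=[
    [[0, 0, 0], [0, -2, 0]],
    [[0, 0, 0], [0, -4, 0]],
    [[0, 0, 0], [0, -6, 0]],
    [[0, 0, 0], [0, -8, 0]],
    [[0, 0, 0], [0, -10, 0]],
    [[0, 0, 0], [0, -12, 0]],
    [[0, 0, 0], [0, -13, 0]],
    [[0, 0, 0], [0, -14, 0]],
    [[0, 0, 0], [0, -14, 0]],
    [[0, 0, 0], [0, -14, 0]],
  ],
)

```text
time_s: 8.65
position: [571.7, -1.4, 140.5]
ee_rot: [0.008, 0.969, -0.002, 0.245]
force: [0.3, 0.6, -3.0]
opening: 60.7
```

Run:
```python
from h import *
b=save('side','s4')[90:234,140:340];a=save('top','t4')[120:264,130:330]
cv2.imwrite('pics/c4.png',cv2.resize(np.hstack([b,a])[...,::-1],(800,288),interpolation=2))
s=arm.get_state();print(s['force'],s['wrist_torque'],s['opening'],s['time_s'])
```

```text
[ 0.40875292 -0.34965744 -4.45809102] [ 0.04086991  0.56223711 -0.00699081] 61.02557055724882 8.75
```

View pics/c4.png

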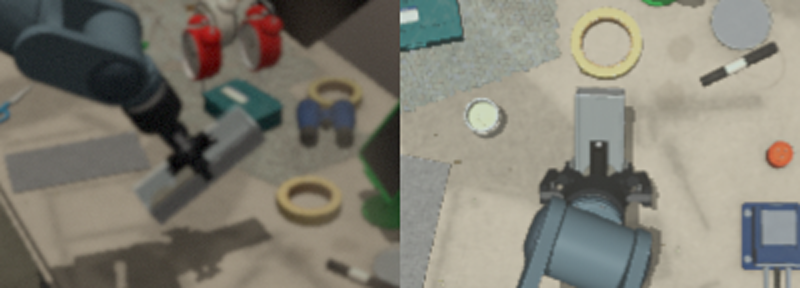

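Tilted 28° with the near end down, the lid is still flush, and the far half of the tray now looks empty. I'll dwell slightly steeper, then level it.

Call:
send_rows(
  increments=[
    [[0, 0, 0], [0, -2, 0]],
    [[0, 0, 0], [0, -4, 0]],
    [[0, 0, 0], [0, -5, 0]],
    [[0, 0, 0], [0, -5, 0]],
    [[0, 0, 0], [0, -5, 0]],
    [[0, 0, 0], [0, -5, 0]],
    [[0, 0, 0], [0, -4, 0]],
    [[0, 0, 0], [0, -2, 0]],
    [[0, 0, 0], [0, 1, 0]],
    [[0, 0, 0], [0, 4, 0]],
  ],
)

```text
time_s: 9.75
position: [572.2, -1.6, 141.0]
ee_rot: [0.008, 0.978, -0.002, 0.21]
force: [0.4, 0.4, -4.8]
opening: 61.2
```

Run:
```python
from h import *
rel((571.7,-1.3,140),pose_down(-1,0));rel((571.7,-1.3,140),pose_down(-1,10));s=arm.get_state();print(s['wrist_torque'],s['opening'])
```

```text
shift [0.9 0.3 0.7] turn [-2.000e-02  2.428e+01  2.000e-02] t 9.75
shift [0.9 0.3 0.7] turn [-0.02 14.28  0.02] t 9.75
[0.01571772 0.40407403 0.00987152] 61.188472264014024
```

Call:
send_rows(
  increments=[
    [[0, 0, 0], [0, 2, 0]],
    [[0, 0, 0], [0, 5, 0]],
    [[0, 0, 0], [0, 8, 0]],
    [[0, 0, 0], [0, 11, 0]],
    [[0, 0, 0], [0, 14, 0]],
    [[0, 0, 0], [0, 17, 0]],
    [[0, 0, 0], [0, 20, 0]],
    [[0, 0, 0], [0, 22.5, 0]],
    [[1, 0, 1], [0, 24, 0]],
    [[1, 0, 1], [0, 24.3, 0]],
  ],
)

```text
time_s: 10.75
position: [572.3, -1.7, 139.6]
ee_rot: [0.009, 1.0, -0.0, -0.0]
force: [0.2, -0.1, -3.9]
opening: 61.2
```

Run:
```python
from h import *
b=save('side','s5')[120:220,170:320]
cv2.imwrite('pics/c5.png',cv2.resize(b[...,::-1],(800,533),interpolation=2))
rel((571.7,-1.3,9),pose_down(-1,0));s=arm.get_state();print(s['wrist_torque'],s['opening'])
```

```text
shift [  0.3   0.4 130.5] turn [-0.04 -0.02  0.  ] t 10.8
[ 0.00558585 -0.02761322 -0.00045567] 61.09307259311534
```

View pics/c5.png

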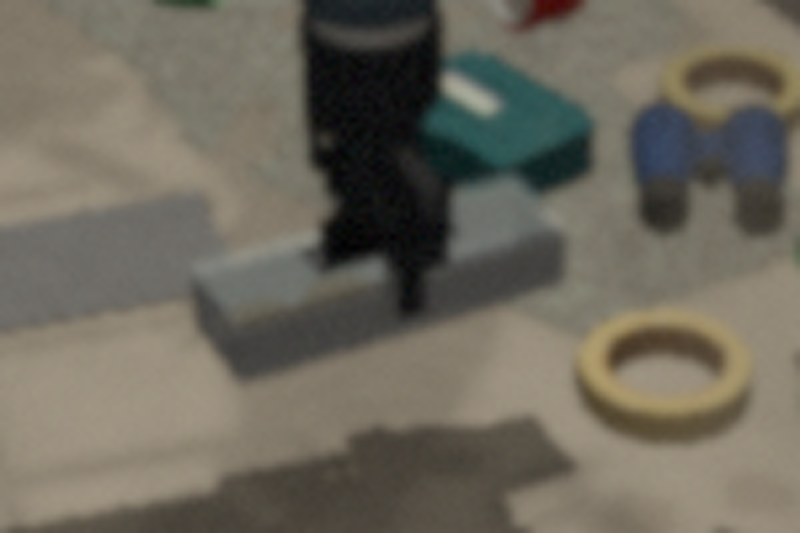

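Level again, with the lid flush. Brown shows through the lid at the near (notched) end, from about (235,315) to (385,275). Next I lower it.

Call:
send_rows(
  increments=[
    [[0, 0, 6], [0, 0, 0]],
    [[0, 0, 18], [0, 0, 0]],
    [[0, 0, 32], [0, 0, 0]],
    [[0, 0, 47], [0, 0, 0]],
    [[0, 0, 62], [0, 0, 0]],
    [[0, 0, 77], [0, 0, 0]],
    [[0, 0, 91], [0, 0, 0]],
    [[0, 0, 103], [0, 0, 0]],
    [[0, 0, 112], [0, 0, 0]],
    [[0, 0, 116], [0, 0, 0]],
  ],
)

```text
time_s: 11.8
position: [571.5, -1.6, 22.3]
ee_rot: [0.009, 1.0, -0.0, -0.001]
force: [0.6, -0.4, -4.4]
opening: 61.2
```

Call:
send_rows(
  increments=[
    [[0, 0, 1], [0, 0, 0]],
    [[0, 0, 3], [0, 0, 0]],
    [[0, 0, 5], [0, 0, 0]],
    [[0, 0, 7], [0, 0, 0]],
    [[0, 0, 9], [0, 0, 0]],
    [[0, 0, 11], [0, 0, 0]],
    [[0, 0, 12], [0, 0, 0]],
    [[0, 0, 13], [0, 0, 0]],
    [[0, 0, 13.5], [0, 0, 0]],
    [[0, 0, 14], [0, 0, 0]],
  ],
)

```text
time_s: 12.8
position: [571.5, -1.6, 8.8]
ee_rot: [0.009, 1.0, -0.0, -0.001]
force: [-3.8, -1.3, 4.6]
opening: 60.9
```

Call:
send_rows(
  increments=[
    [[0, 0, 0], [0, 0, 0]],
    [[0, 0, 0], [0, 0, 0]],
    [[0, 0, 0], [0, 0, 0]],
    [[0, 0, 0], [0, 0, 0]],
    [[0, 0, 0], [0, 0, 0]],
    [[0, 0, 0], [0, 0, 0]],
    [[0, 0, 0], [0, 0, 0]],
    [[0, 0, 0], [0, 0, 0]],
    [[0, 0, 0], [0, 0, 0]],
    [[0, 0, 0], [0, 0, 0]],
  ],
  hand=1,
)

```text
time_s: 13.8
position: [571.5, -1.6, 8.8]
ee_rot: [0.009, 1.0, -0.0, -0.001]
force: [-0.2, -0.2, -0.1]
opening: 85.7
```

Call:
send_rows(
  increments=[
    [[0, 0, -2], [0, 0, 0]],
    [[0, 0, -6], [0, 0, 0]],
    [[0, 0, -14], [0, 0, 0]],
    [[0, 0, -26], [0, 0, 0]],
    [[0, 0, -38], [0, 0, 0]],
    [[0, 0, -50], [0, 0, 0]],
    [[0, 0, -60], [0, 0, 0]],
    [[0, 0, -68], [0, 0, 0]],
    [[0, 0, -72], [0, 0, 0]],
    [[0, 0, -72], [0, 0, 0]],
  ],
)

```text
time_s: 14.8
position: [572.0, -1.7, 81.4]
ee_rot: [0.009, 1.0, -0.0, -0.001]
force: [0.2, -0.6, 0.3]
opening: 85.2
```

Run:
```python
from h import *
b=save('side','s6')[130:230,170:320]
cv2.imwrite('pics/c6.png',cv2.resize(b[...,::-1],(800,533),interpolation=2))
rel((571.7,-1.3,80),pose_down(-1,0));s=arm.get_state();print(s['force'],s['opening'])
for c in ('lid_bar','lid'):
    for d in optics.landmark_of(c,'side')[:2]: print(c,np.round(d['score'],2),d['position'],onz('side',d['position'],66 if c=='lid_bar' else 34))
```

```text
shift [-0.1  0.3  0.8] turn [-0.02 -0.13  0.01] t 14.85
[-0.29049514  0.01096955  0.09564054] 85.19553781286388
lid_bar 0.9 [275.2, 356.0] [ 675.17277846 -432.62212073   66.        ]
lid_bar 0.81 [196.3, 243.3] [576.89820622  -9.12356564  66.        ]
lid 0.95 [203.1, 240.4] [571.66436374   1.62058928  34.        ]
lid 0.86 [282.3, 353.5] [ 676.30546747 -427.53759238   34.        ]
```

View pics/c6.png

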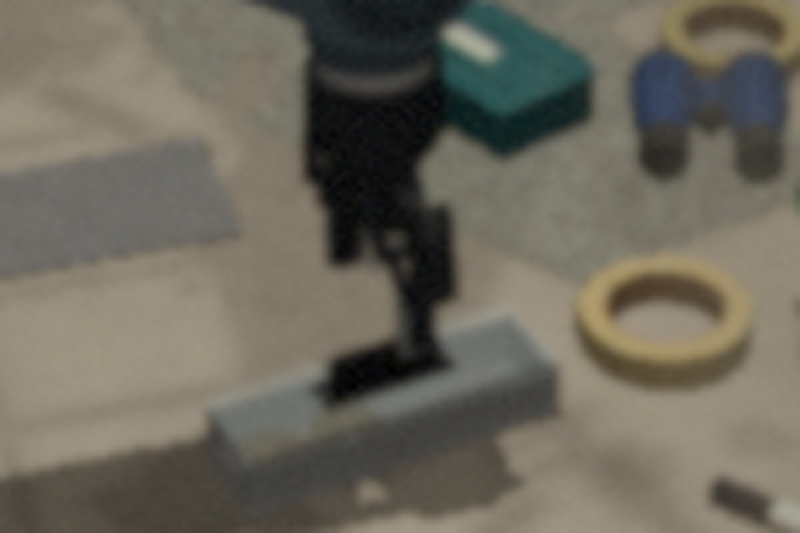

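Lid on, and the discs are at the near end (about (250,440) to (370,415)). The open fingers straddle the bar, so I descend onto it and grip.

Call:
send_rows(
  increments=[
    [[0, 0, 3], [0, 0, 0]],
    [[0, 0, 8], [0, 0, 0]],
    [[0, 0, 14], [0, 0, 0]],
    [[0, 0, 20], [0, 0, 0]],
    [[0, 0, 25], [0, 0, 0]],
    [[0, 0, 29], [0, 0, 0]],
    [[0, 0, 32], [0, 0, 0]],
    [[0, 0, 34], [0, 0, 0]],
    [[0, 0, 35], [0, 0, 0]],
    [[0, 0, 35], [0, 0, 0]],
  ],
)

```text
time_s: 15.95
position: [571.1, -1.5, 45.2]
ee_rot: [0.009, 1.0, -0.0, -0.002]
force: [0.3, 1.5, -0.5]
opening: 85.6
```

Call:
send_rows(
  increments=[
    [[0, 0, 0], [0, 0, 0]],
    [[0, 0, 0], [0, 0, 0]],
    [[0, 0, 0], [0, 0, 0]],
    [[0, 0, 0], [0, 0, 0]],
    [[0, 0, 0], [0, 0, 0]],
    [[0, 0, 0], [0, 0, 0]],
    [[0, 0, 0], [0, 0, 0]],
    [[0, 0, 0], [0, 0, 0]],
    [[0, 0, 0], [0, 0, 0]],
    [[0, 0, 0], [0, 0, 0]],
  ],
  hand=0,
)

```text
time_s: 16.95
position: [571.4, -1.6, 45.5]
ee_rot: [0.009, 1.0, -0.0, -0.001]
force: [0.3, -0.1, 2.9]
opening: 12.9
```

Call:
send_rows(
  increments=[
    [[0, 0, 0], [0, 0, 0]],
    [[0, 0, 0], [0, 0, 0]],
    [[0, 0, 0], [0, 0, 0]],
    [[0, 0, 0], [0, 0, 0]],
    [[0, 0, 0], [0, 0, 0]],
    [[0, 0, -1], [0, 0, 0]],
    [[0, 0, -3], [0, 0, 0]],
    [[0, 0, -6], [0, 0, 0]],
    [[0, 0, -10], [0, 0, 0]],
    [[0, 0, -15], [0, 0, 0]],
  ],
)

```text
time_s: 17.95
position: [571.2, -1.6, 60.6]
ee_rot: [0.009, 1.0, -0.0, -0.002]
force: [-0.6, -0.1, -0.9]
opening: 12.6
```

Call:
send_rows(
  increments=[
    [[0, 0, -8], [0, 0, 0]],
    [[0, 0, -18], [0, 0, 0]],
    [[0, 0, -28], [0, 0, 0]],
    [[0, 0, -38], [0, 0, 0]],
    [[0, 0, -48], [0, 0, 0]],
    [[0, 0, -56], [0, 0, 0]],
    [[0, 0, -62], [0, 0, 0]],
    [[0, 0, -66], [0, 0, 0]],
    [[0, 0, -69], [0, 0, 0]],
    [[0, 0, -70], [0, 0, 0]],
  ],
)

```text
time_s: 18.95
position: [571.5, -1.6, 130.8]
ee_rot: [0.009, 1.0, -0.0, -0.002]
force: [-0.5, 0.1, -0.9]
opening: 12.8
```

Run:
```python
from h import *
b=save('side','s7')[110:240,150:320];a=save('top','t7')[120:250,80:250]
cv2.imwrite('pics/c7.png',cv2.resize(np.hstack([b,a])[...,::-1],(800,306),interpolation=2))
rel((478,305,130),pose_down(-11,0));s=arm.get_state();print(s['force'],s['opening'])
```

```text
shift [ 98.7 304.9   0.8] turn [-0.02 -0.2  10.  ] t 19.05
[-0.79027828 -0.49769349 -1.30602692] 12.517470022978088
```

View pics/c7.png

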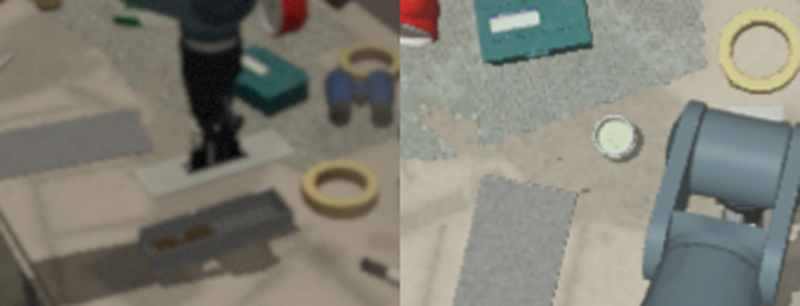

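The lid is held level, and the open tray shows both discs at its near end, around (165,245) and (200,235). Next I carry the lid to the mat.

Call:
send_rows(
  increments=[
    [[3, 8, 0], [0, 0, 0]],
    [[8, 24, 0], [0, 0, 1]],
    [[15, 46, 0], [0, 0, 2]],
    [[24, 74, 0], [0, 0, 3]],
    [[33, 102, 0], [0, 0, 4]],
    [[42, 130, 0], [0, 0, 5]],
    [[51, 158, 0], [0, 0, 6]],
    [[60, 186, 0], [0, 0, 7]],
    [[69, 214, 0], [0, 0, 8]],
    [[77, 238, 0], [0, 0, 9]],
  ],
)

```text
time_s: 20.05
position: [497.2, 239.4, 130.4]
ee_rot: [0.087, 0.996, -0.0, -0.002]
force: [0.2, -0.6, -0.5]
opening: 12.9
```

Run:
```python
from h import *
rel((478,305,80),pose_down(-11,0));s=arm.get_state();print(s['force'],s['opening'])
```

```text
shift [30.1 61.3 50.4] turn [-0.05 -0.25  1.  ] t 20.05
[ 0.15881579 -0.57969255 -0.45822074] 12.913617139874447
```

Call:
send_rows(
  increments=[
    [[9, 18, 0], [0, 0, 0.5]],
    [[16, 34, 2], [0, 0, 1]],
    [[22, 46, 6], [0, 0, 1]],
    [[26, 54, 12], [0, 0, 1]],
    [[29, 59, 20], [0, 0, 1]],
    [[30, 61, 30], [0, 0, 1]],
    [[30, 61, 38], [0, 0, 1]],
    [[30, 61, 44], [0, 0, 1]],
    [[30, 61, 48], [0, 0, 1]],
    [[30, 61, 50], [0, 0, 1]],
  ],
)

```text
time_s: 21.05
position: [478.1, 304.3, 79.9]
ee_rot: [0.096, 0.995, -0.0, -0.002]
force: [-0.2, -0.4, -1.3]
opening: 12.5
```

Run:
```python
from h import *
a=save('side','s8')[120:250,120:290];b=save('top','t8')[170:300,70:240]
cv2.imwrite('pics/c8.png',cv2.resize(np.hstack([a,b])[...,::-1],(800,306),interpolation=2))
rel((478,305,15),pose_down(-11,0));s=arm.get_state();print(s['force'],s['opening'])
```

```text
shift [-0.   0.5 65.3] turn [-0.06 -0.25 -0.01] t 21.15
[-0.11033746  0.38597901  0.03139656] 12.907184226071418
```

View pics/c8.png

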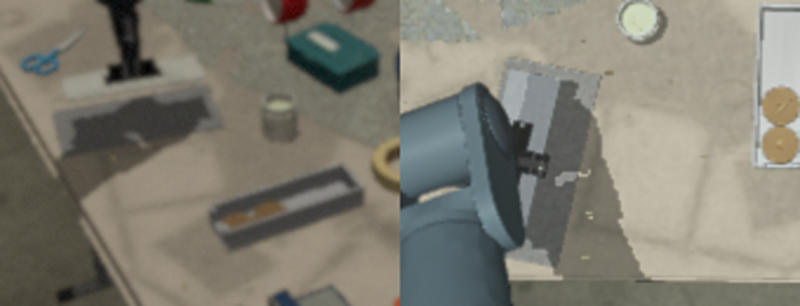

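Both discs lie one behind the other at the notched end, and the lid sits above the mat, aligned with it. I'll lower it now.

Call:
send_rows(
  increments=[
    [[0, 0, 5], [0, 0, 0]],
    [[0, 0, 13], [0, 0, 0]],
    [[0, 0, 22], [0, 0, 0]],
    [[0, 0, 31], [0, 0, 0]],
    [[0, 0, 40], [0, 0, 0]],
    [[0, 0, 48], [0, 0, 0]],
    [[0, 0, 54], [0, 0, 0]],
    [[0, 0, 57], [0, 0, 0]],
    [[0, 0, 59], [0, 0, 0]],
    [[0, 0, 60], [0, 0, 0]],
  ],
)

```text
time_s: 22.15
position: [478.1, 304.6, 20.3]
ee_rot: [0.096, 0.995, -0.0, -0.002]
force: [0.2, 0.1, -0.6]
opening: 12.7
```

Call:
send_rows(
  increments=[
    [[0, 0, 1], [0, 0, 0]],
    [[0, 0, 2], [0, 0, 0]],
    [[0, 0, 3], [0, 0, 0]],
    [[0, 0, 4], [0, 0, 0]],
    [[0, 0, 5], [0, 0, 0]],
    [[0, 0, 5.5], [0, 0, 0]],
    [[0, 0, 5.5], [0, 0, 0]],
    [[0, 0, 5.5], [0, 0, 0]],
    [[0, 0, 5.5], [0, 0, 0]],
    [[0, 0, 5.5], [0, 0, 0]],
  ],
)

```text
time_s: 23.15
position: [478.1, 304.6, 14.9]
ee_rot: [0.096, 0.995, -0.0, -0.002]
force: [0.6, 0.2, -0.3]
opening: 12.9
```

Half a millimetre or so more, then release and rise.

Call:
send_rows(
  increments=[
    [[0, 0, 0.5], [0, 0, 0]],
    [[0, 0, 1], [0, 0, 0]],
    [[0, 0, 1], [0, 0, 0]],
    [[0, 0, 1], [0, 0, 0]],
    [[0, 0, 1], [0, 0, 0]],
    [[0, 0, 1], [0, 0, 0]],
    [[0, 0, 1], [0, 0, 0]],
    [[0, 0, 1], [0, 0, 0]],
    [[0, 0, 1], [0, 0, 0]],
    [[0, 0, 1], [0, 0, 0]],
  ],
)

```text
time_s: 24.15
position: [478.2, 304.6, 14.4]
ee_rot: [0.096, 0.995, -0.0, -0.002]
force: [-2.8, -1.5, 5.4]
opening: 12.4
```

Call:
send_rows(
  increments=[
    [[0, 0, 0], [0, 0, 0]],
    [[0, 0, 0], [0, 0, 0]],
    [[0, 0, 0], [0, 0, 0]],
    [[0, 0, 0], [0, 0, 0]],
    [[0, 0, 0], [0, 0, 0]],
    [[0, 0, 0], [0, 0, 0]],
    [[0, 0, 0], [0, 0, 0]],
    [[0, 0, 0], [0, 0, 0]],
    [[0, 0, 0], [0, 0, 0]],
    [[0, 0, 0], [0, 0, 0]],
  ],
  hand=0.6,
)

```text
time_s: 25.15
position: [478.2, 304.6, 14.4]
ee_rot: [0.096, 0.995, -0.0, -0.002]
force: [-1.3, -0.5, -0.2]
opening: 51.5
```

Call:
send_rows(
  increments=[
    [[0, 0, -2], [0, 0, 0]],
    [[0, 0, -8], [0, 0, 0]],
    [[0, 0, -20], [0, 0, 0]],
    [[0, 0, -40], [0, 0, 0]],
    [[0, 0, -60], [0, 0, 0]],
    [[0, 0, -80], [0, 0, 0]],
    [[0, 0, -100], [0, 0, 0]],
    [[0, 0, -115], [0, 0, 0]],
    [[0, 0, -120], [0, 0, 0]],
    [[0, 0, -120], [0, 0, 0]],
  ],
)

```text
time_s: 26.15
position: [479.1, 304.8, 135.4]
ee_rot: [0.096, 0.995, 0.0, -0.001]
force: [-0.4, -0.2, 0.1]
opening: 50.9
```

Run:
```python
from h import *
a=save('side','s9')[120:250,120:290];b=save('top','t9')[170:300,70:240]
cv2.imwrite('pics/c9.png',cv2.resize(np.hstack([a,b])[...,::-1],(800,306),interpolation=2))
s=arm.get_state();print(s['force'],s['opening'],s['position'],s['time_s'])
rect('side','lid',11,2)
```

```text
[ 0.53855665 -0.10271033  0.48362392] 51.311210821243385 [478.08237409 304.39789765 133.61005468] 26.25
lid side 0.82 695 [483. 306.  81. 200.] yaw 168.4 mean [481. 303.]
lid side 0.67 1371 [ 696. -413.  206.   63.] yaw 55.3 mean [ 692. -419.]
```

View pics/c9.png

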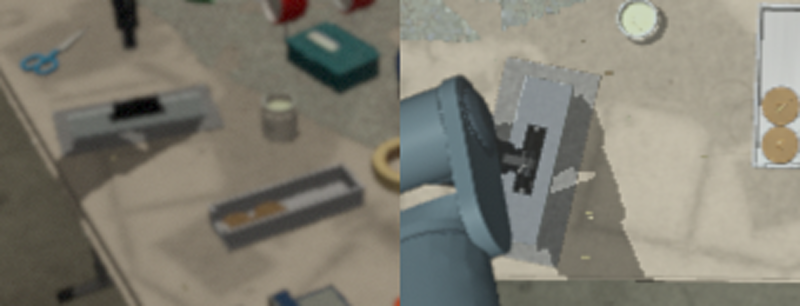

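The lid lies flat, bar up, on the middle of the mat. Both discs are at the notched end and the gripper is clear.

```bash
python3 -c "
from h import *
print(order.job_done())"
```

```text
the job is handed in; nothing more can be done
None
```

The job is done and handed in at about 26 s of the 61 s allowed; the hand-in reports no verdict.

- **Tray and discs:** I gripped the tray and lid together across the seam, lifted them, and tipped the notched end down to about 33°. I then levelled the tray and set it down with only light contact (the vertical force reading went from −4.4 N to +4.6 N). The pictures showed the lid still flush and both discs gathered at the notched end.
- **Lid:** I lifted it by its bar and laid it on the mat. The last side view put its middle at about (481–483, 303–306) mm, with the mat's middle at about (478, 305) mm. The lid's yaw was 168.4° and the mat's about 169–171°.
- **Last pictures:** The lid lay on the mat with its bar up. The discs lay one behind the other against the notched end. The gripper was open, about 120 mm above where it let go of the lid.
- **Bystanders:** The jar looked undisturbed in the last pictures. The tape roll and marker were mostly out of those crops, but the arm did not go near them.

**Not confirmed:** I never saw the notch itself clearly. I took the end facing the robot as the notched one, from the task text and the trained network's side-view detection (score 0.88). The top-view detection of the notch disagreed, landing at (648, 162) mm on the jar, so I discarded it. I judged the discs' final positions from the pictures and did not measure them.

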